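# Seat the raised vial and start the block heater

## Task

One of the six capped vials in the block heater's wells stands higher than the rest: with the fingertips, gently push it straight down until it is fully home, level with the others. Then press the long bar-shaped start key on the front ledge fully down with the fingertips, and withdraw. Lift nothing, and leave the other vials, the other keys and everything else on the heater and bench untouched.

Things in the scene. Friction and masses are not known exactly. Their poses are not given: they have to be found in the camera images.
- heater: white block heater fixed to the bench, 240 x 290 mm (x by y), -x side to the robot. Origin: centre of its underside, z up. Front ledge 70 mm high with four white keys at x = -87 mm, 56 mm apart, in any order. Behind it a deck 85 mm high with six wells at x = 0 and 65, y = -85, -20 and 45 mm, each with a vial; any one may be the raised one
- proud_vial_cap (a point): centre of the top of the cap of the raised vial: the one in the wells that stands 13 to 18 mm higher than the other five, otherwise alike (amber glass, black cap 28 mm across and 15 mm high). Fully home, this point is 112 mm above the bench, level with the other caps; z up
- proud_vial (a joint): how far the raised vial has been pushed down (m): 0 to 0.005 at the start, 0.018 when fully home against a hard stop. Its tight seal takes about 3 N to slide, and it stays where it is left; it can be pulled up too (negative)
- start_key_top (a point): centre of the top of the start key, the only long bar-shaped key on the ledge: 40 mm long (along the heater's y), 16 mm wide; top 80.5 mm above the bench, so 10 mm above the ledge
- start_key (a joint): how far the start key is pressed (m): 0 at rest, 0.005 fully down against its stop, which takes about 5 N; it springs back up
- vial_a: one of the five seated vials: 62 mm tall, its cap top at 112 mm above the bench. Origin: centre of its underside, 50 mm above the bench, down in the well; z up
- vial_b: one of the five seated vials: 62 mm tall, its cap top at 112 mm above the bench. Origin: centre of its underside, 50 mm above the bench, down in the well; z up
- vial_c: one of the five seated vials: 62 mm tall, its cap top at 112 mm above the bench. Origin: centre of its underside, 50 mm above the bench, down in the well; z up
- vial_d: one of the five seated vials: 62 mm tall, its cap top at 112 mm above the bench. Origin: centre of its underside, 50 mm above the bench, down in the well; z up
- vial_e: one of the five seated vials: 62 mm tall, its cap top at 112 mm above the bench. Origin: centre of its underside, 50 mm above the bench, down in the well; z up
- round_key: round key, 24 mm across, on the ledge; origin on its axis at the ledge's surface (70.5 mm above the bench), top 10 mm higher; z up. Springs down 5 mm if pressed
- square_key: square key, 18 mm, on the ledge; origin on its axis at the ledge's surface (70.5 mm above the bench), top 10 mm higher; z up. Springs down 5 mm if pressed
- small_key: small round key, 14 mm across, on the ledge; origin on its axis at the ledge's surface (70.5 mm above the bench), top 10 mm higher; z up. Springs down 5 mm if pressed
- spare_vial: spare capped vial, same as the others, standing loose on the left end of the heater's deck; origin: centre of its underside
- spare_cap: loose black screw cap, 28 mm across, 15 mm high, lying on the left end of the heater's deck; origin: centre of its underside
- reagent_bottle: bottle, 60 mm across, 130 mm high, on the bench to the left; origin: centre of its underside
- tip_box: open clear tip box, 85 x 120 x 60 mm, on the bench to the left; origin: centre of its underside
- beaker: glass beaker, about 70 mm across, 90 mm high, on the bench to the right; origin: centre of its underside
- pipette: pipette lying on the bench to the right, 250 mm long, 28 mm high; origin: on its underside, below its middle
- marker: marker pen lying on the bench to the right, 135 mm long, 13 mm high; origin: on its underside, below its middle

How it is judged:
By the outcome, as a careful person would: the job done as asked, in the order asked, and still so for the second after the job is handed in, with the robot touching nothing.
It also fails if it takes over 38 s, if anything falls off the work surface, if the arm or the gripper's body presses on something with over 40 N, if the wrist force passes 120 N, or if a joint passes its speed limit or range.

## Robot

A 6-joint arm with a two-finger parallel gripper is mounted at the origin on the work surface. World frame = base frame: x ahead of the robot, y to its left, z up, the work surface at z = 0. Lengths are in m, angles in degrees, forces in N, time in s.
With the tool pointing down it reaches from about 0.4 to 0.825 m from the base axis. Payload 7 kg.
Tool frame: the origin (TCP) lies midway between the tips of the shut fingers; the grasp point (between the pads) lies ctrl.grasp_offset behind it (ctrl.grasp_offset is the distance from the TCP to the grasp point, in m); z points along the fingers, y is the line along which they close (so a half turn about z gives the same grasp; the last joint's range is limited). The gripper opens to 88 mm and grips with 3 to 60 N. Pads are 19 mm wide; open, the fingers measure 130 mm over their backs; the gripper's body (78 mm by 193 mm) begins 47 mm behind the grasp point.
Start: joints at [-47.435, 20.546, 0.682, 0, -70.136, -16.507], TCP at [0.296, -0.606, 0.227] pointing down, gripper open.
Joint ranges: [-176.03, 176.03], [-82.01, 121.73], [-58.28, 71.71], [-173.87, 95.51], [-174.79, -0.11], [-173.66, 173.66]. Speed limits (degrees/s): [136.94, 136.94, 172.46, 180, 180, 180].

## Interface

Orientations are given as [roll, pitch, yaw] about the fixed x, y, z axes, in that order (R = Rz(yaw) Ry(pitch) Rx(roll)).
In Python, from plant import ctrl gives the robot as it stands. The module is installed in compiled form; this text tells all that it offers.
- The arm moves only by the tool send_rows, never from a script. Its argument "increments" is a list that holds one entry, the list of rows, each a list of 4 numbers: the shift along the world's x, y, z normalised to -1 to 1, where 1 is 0.2 m, then the turn about the world's z normalised to -1 to 1, where 1 is 1.5 rad. In form: [[[x, y, z, roll], ...]]. A call has 1 to 12 rows; each row is the pose to reach, as a shift and turn from the pose commanded when the call began; what a row does not reach only later rows make up. A row lasts 1/8 s, in which the tool goes at most 62.5 mm and 10.7 degrees, less where a joint would pass 70% of its speed; a pose out of reach is approached as far as the arm can. A call with a number of a shift or a turn outside -1 to 1 is refused whole. A call with a gripper value outside its range is refused whole. "jaw" is the opening, from 0 (shut) to 1 (fully open), set as the call begins (left out, the last holds). The fingers move at their own pace and stop on an object; the grip force is fixed at half the most. Time passes only in rows, so rows that repeat a pose let the fingers close. It gives the time, the measured TCP pose, the force, the opening and the grip force at its end, in the units of the state.
- ctrl.get_obs(): the state, without advancing time (a new reading comes with each control period).
- ctrl.snapshot(name): name is "side" or "top"; returns the picture (420x560x3 uint8, red, green, blue); there is no depth.
- ctrl.calibration(name): a dict with "mtx" (3x3 intrinsics, pixels), "eye" and "attitude" of the camera in the world. Camera axes: x right, y up, looking along -z (the intrinsics and any distortion apply to the point x, -y, -z); pixel columns grow to the right and rows downward; lengths in m; the calibration is good to about 2 mm. A picture is of the moment at which its call begins. calibration takes no time and is no camera call.
- ctrl.close_job(): hands the job in; it is judged then, once.
Trained networks look in the newest picture that a camera, given by its name, has taken for a name from the list of things; names that differ only in an ending like _2 or _b are one class to them, and where a whole thing is asked for, a point or a joint stands for the part that bears it (a point fixed in the world has none). Each returns a list of dicts, best first, with "conf" (0 to 1); they miss things now and then, are a little off and sometimes report something else, mostly with a low value. They report only what shows in the picture. A call takes as long as a camera call.
- ctrl.trace(thing, camera): "mask" (420x560 bool, what is visible of it) and "bbox" ([left, top, right, bottom] in pixels, round what is visible of it).
- ctrl.spot_point(thing, camera): "pixel" ([row, column] in pixels: a listed point, or the origin of a listed thing).
The state is a dict: "clock": time; "joint_pos": joint angles; "qvel": joint speeds; "tau": joint torques, N m; "tool_pos": TCP position; "orientation": TCP orientation; "force": force on the tool from outside, world axes, zero at the start; "moment": the same for the moment, N m; "opening": finger opening in m; "gripper_force": force on a finger pad.
Only numpy, scipy, OpenCV 4.12 (cv2) and the standard library are available. Lean on these libraries where they do the work, as an engineer would, in place of code of your own. Each camera call takes 0.05 s, during which the arm holds its last target. There are 200 camera calls.

## Working session

There is one attempt and no reset: what is moved stays moved. The work goes in short steps, Python scripts to look and compute and a tool call to move; the robot and the scene stay as the last step left them, time stands still between calls to the robot, and variables do not carry over. Pictures are saved under pics/ and viewed, at most 10 in all, crops included, and the job is handed in when it is done.

Besides the shell and the picture viewer there is one more tool, called after "Call:" as name(argument=value, ...) on one line, values as JSON. send_rows: Moves the arm, as the interface text tells. Its arguments: {"type":"object","properties":{"increments":{"type":"array"},"jaw":{"type":"number"}},"required":["increments"]}

```bash
mkdir -p pics; cat > h.py <<'E'
import numpy as np, cv2
from plant import ctrl
def ray(cam,px):
    c=ctrl.calibration(cam); K=np.array(c["mtx"]); R=np.array(c["attitude"],float); 
    if R.shape!=(3,3):
        from scipy.spatial.transform import Rotation as Ro
        R=Ro.from_euler('xyz',R.ravel(),degrees=True).as_matrix()
    d=np.linalg.inv(K)@[px[1],px[0],1]; d=R@(d*[1,-1,-1]); return np.array(c["eye"]),d
def atz(cam,px,z):
    e,d=ray(cam,px); return e+d*(z-e[2])/d[2]
def proj(cam,p):
    c=ctrl.calibration(cam); K=np.array(c["mtx"]); R=np.array(c["attitude"],float)
    if R.shape!=(3,3):
        from scipy.spatial.transform import Rotation as Ro
        R=Ro.from_euler('xyz',R.ravel(),degrees=True).as_matrix()
    q=K@((R.T@(np.array(p)-c["eye"]))*[1,-1,-1]); return q[1]/q[2],q[0]/q[2]
E
python3 - <<'E'
from h import *
for n in ["top","side"]:
    print(n,ctrl.calibration(n))
    cv2.imwrite(f"pics/{n}.png",ctrl.snapshot(n)[:,:,::-1])
    for t in ["proud_vial_cap","start_key_top","vial_a","round_key","square_key","small_key","spare_cap","spare_vial","heater"]:
        for r in ctrl.spot_point(t,n)[:6]: print(n,t,np.round(r["pixel"],1),round(r["conf"],2))
print(ctrl.get_obs())
E
```

```text
top {'mtx': array([[494.10904775,   0.        , 275.22173181],
       [  0.        , 494.10904775, 210.26581357],
       [  0.        ,   0.        ,   1.        ]]), 'eye': array([0.3220413 , 0.01803428, 1.66655449]), 'attitude': array([  5.96735169,  -0.26429585, -90.05547331])}
top proud_vial_cap [180.8 292.8] 0.38
top start_key_top [204.5 270.6] 0.39
top vial_a [189.  327.3] 0.56
top vial_a [167.5 296.3] 0.48
top vial_a [185.2 306.7] 0.48
top vial_a [172.  311.9] 0.44
top vial_a [171.1 332.6] 0.37
top round_key [217.7 323.7] 0.4
top square_key [215.3 308.4] 0.53
top small_key [187.6 307. ] 0.59
top spare_cap [173.8 269.2] 0.42
top spare_cap [206.5 268.6] 0.36
top spare_cap [192.1 300.3] 0.27
top spare_vial [153.2 274.5] 0.46
top heater [191.5 300.1] 0.9
top heater [154.  272.5] 0.6
side {'mtx': array([[430.93932888,   0.        , 283.76484327],
       [  0.        , 430.93932888, 208.25354067],
       [  0.        ,   0.        ,   1.        ]]), 'eye': array([0.09376265, 0.64752404, 1.04412154]), 'attitude': array([  39.35172354,    1.04122993, -150.35003291])}
side proud_vial_c
[... 498 characters left out ...]
ater [200.  276.6] 0.79
{'clock': 1.0, 'joint_pos': array([-4.74341091e+01,  2.05447173e+01,  6.82281166e-01,  1.64898784e-03,
       -7.01349832e+01, -1.65067490e+01]), 'qvel': array([ 0.09044951,  0.04009921,  0.07072798, -0.00418519,  0.02668853,
        0.0067797 ]), 'tau': array([ 2.93698722e-04, -5.82394660e+01,  2.93299216e+01,  7.00243190e+00,
        1.22977686e-02, -5.21910476e-05]), 'tool_pos': array([ 0.29649809, -0.60638413,  0.22658745]), 'orientation': array([-1.79997085e+02, -7.53716425e-04, -1.53940298e+02]), 'force': array([ 0.53033472, -0.38588707, -0.34915679]), 'moment': array([ 0.0265106 , -0.0081719 , -0.04520476]), 'gripper_force': 0.0, 'opening': 0.08733863437351154}
```

```bash
python3 - <<'E'
from h import *
a=cv2.imread("pics/top.png")[140:240,240:360]; cv2.imwrite("pics/tc.png",cv2.resize(a,None,fx=6,fy=6,interpolation=cv2.INTER_CUBIC))
a=cv2.imread("pics/side.png")[130:260,200:350]; cv2.imwrite("pics/sc.png",cv2.resize(a,None,fx=4.6,fy=4.6,interpolation=cv2.INTER_CUBIC))
E
```

```text
(no output)
```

View pics/tc.png

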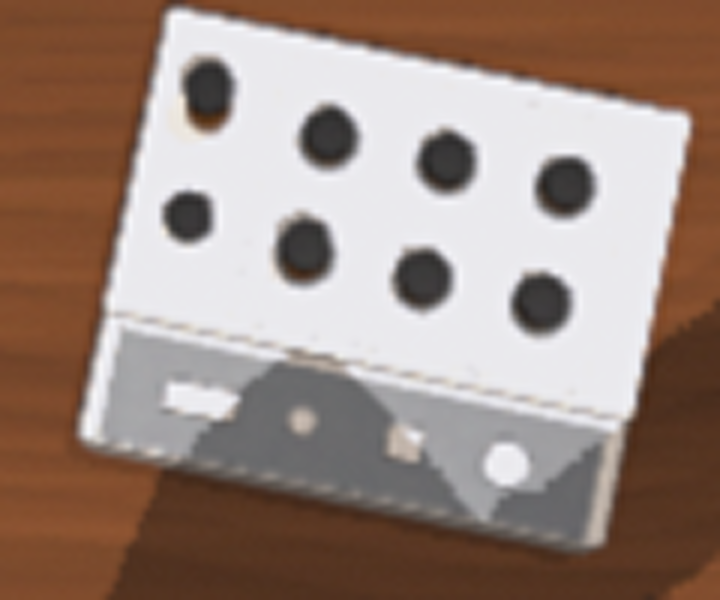

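View pics/sc.png

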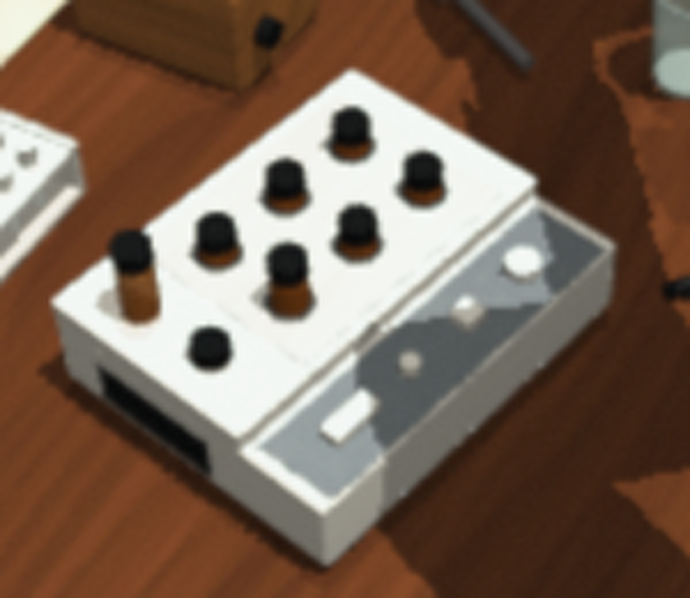

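```bash
cat > fit.py <<'E'
from h import *
from scipy.optimize import least_squares
C=[(.065,.045),(.065,-.02),(.065,-.085),(0,.045),(0,-.02),(0,-.085)]
T=[(328,135),(447,160),(566,186),(303,248),(422,278),(541,303)]
S=[(217,224),(286,170),(352,118),(288,256),(358,215),(424,163)]
Kt=[(201,400),(302,421),(405,442),(507,465)]; Ks=[(349,417),(409,361),(466,308),(522,261)]
def P(p,q,z):
    c,s=np.cos(p[2]),np.sin(p[2]); return [p[0]+c*q[0]-s*q[1],p[1]+s*q[0]+c*q[1],z]
def f(p,full=True):
    r=[]
    for i,q in enumerate(C):
        w=P(p,q,.112+(p[3] if i==3 else 0))
        for cam,uv,o,k in (("top",T[i],(240,140),6),("side",S[i],(200,130),4.6)):
            v,u=proj(cam,w); r+= [u-(o[0]+(uv[0]+.5)/k-.5), v-(o[1]+(uv[1]+.5)/k-.5)]
    for i in range(4):
        w=P(p,(-.087,p[4]-.056*i),.0805)
        for cam,uv,o,k in (("top",Kt[i],(240,140),6),("side",Ks[i],(200,130),4.6)):
            v,u=proj(cam,w); r+= [u-(o[0]+(uv[0]+.5)/k-.5), v-(o[1]+(uv[1]+.5)/k-.5)]
    return np.array(r)
s=least_squares(f,[.45,-.03,-.2,.015,.084],loss="soft_l1"); p=s.x
print(p,np.degrees(p[2])); print(np.round(s.fun.reshape(-1,4),2))
cap=P(p,C[3],.112+p[3]); key=P(p,(-.087,p[4]),.0805); print("cap",cap,"key",key, "home", P(p,C[3],.112))
o=ctrl.get_obs(); print(o["clock"],(np.array(cap)-o["tool_pos"])/.2,(np.array(key)-o["tool_pos"])/.2)
E
python3 fit.py
```

```text
[ 0.56696746 -0.08269142 -0.21067601  0.01846691  0.08398271] -12.070846077995714
[[ 0.63 -0.18 -0.58  0.72]
 [ 0.71 -0.16 -0.48  0.62]
 [ 0.82 -0.3  -0.41  0.62]
 [ 0.84 -0.31 -0.52  0.14]
 [ 0.79 -0.14 -0.31  1.  ]
 [ 0.98 -0.08 -0.3   0.52]
 [-0.05  0.44  0.01 -0.39]
 [ 0.08  0.53  0.02  0.21]
 [-0.1   0.64  0.16  0.64]
 [-0.09  0.41  0.01  0.2 ]]
cap [np.float64(0.5763779099039774), np.float64(-0.03868638506347749), np.float64(0.13046690766918967)] key [np.float64(0.4994536025873608), np.float64(0.017627931879388825), 0.0805] home [np.float64(0.5763779099039774), np.float64(-0.03868638506347749), 0.112]
1.0 [ 1.39939909  2.83848874 -0.48060269] [ 1.01477755  3.12006033 -0.73043723]
```

Call:
send_rows(increments=[[[0.1,0.2,0,-0.05],[0.2,0.4,0,-0.15],[0.3,0.6,0,-0.25],[0.4,0.8,0,-0.35],[0.47,0.95,0,-0.444],[0.47,0.95,0,-0.444]]], jaw=0)

```text
clock: 1.75
tool_pos: [0.3915, -0.4147, 0.2271]
orientation: [-180.0, 0.1, 168.0]
force: [0.4, -0.0, 0.7]
opening: 0.0333
gripper_force: 0.0
```

Call:
send_rows(increments=[[[0.1,0.2,0,0],[0.2,0.4,0,0],[0.3,0.6,0,0],[0.4,0.8,0,0],[0.47,0.95,0,0],[0.47,0.95,0,0]]])

```text
clock: 2.5
tool_pos: [0.4854, -0.2253, 0.2267]
orientation: [-180.0, 0.0, 168.1]
force: [-0.2, 0.7, 0.2]
opening: 0.0004
gripper_force: 0.0
```

Call:
send_rows(increments=[[[0.1,0.2,0,0],[0.2,0.4,0,0],[0.3,0.6,0,0],[0.4,0.8,0,0],[0.46,0.94,0,0],[0.46,0.94,0,0],[0.46,0.94,0,0]]])

```text
clock: 3.38
tool_pos: [0.5763, -0.0393, 0.2264]
orientation: [-180.0, -0.0, 167.9]
force: [-0.1, -0.2, -0.7]
opening: 0.0007
gripper_force: 0.0
```

```bash
python3 - <<'E'
from h import *
for n in ["top","side"]:
    a=ctrl.snapshot(n)[:,:,::-1]
    cv2.imwrite(f"pics/{n}2.png",cv2.resize(a[110:260,190:390],None,fx=4,fy=4,interpolation=cv2.INTER_CUBIC))
o=ctrl.get_obs(); print(o, ctrl.grasp_offset); print(proj("side",o["tool_pos"]),proj("top",o["tool_pos"]))
E
```

```text
{'clock': 3.475, 'joint_pos': array([ 1.54731063e+01,  1.14270950e+01, -1.19354905e+01,  3.15466767e-03,
       -6.66436924e+01, -1.17626596e+02]), 'qvel': array([-0.01198407, -0.14343791,  0.12899602, -0.01934888,  0.01723889,
       -0.2444445 ]), 'tau': array([ 2.97696535e-01, -4.45403409e+01,  2.85655046e+01,  6.74408332e+00,
       -8.10240232e-02,  1.94944645e-02]), 'tool_pos': array([ 0.57617433, -0.03953682,  0.22660365]), 'orientation': array([-1.79994523e+02, -4.21926161e-03,  1.67847761e+02]), 'force': array([ 0.44389206,  0.30675418, -0.53100669]), 'moment': array([-0.03450501, -0.05880804, -0.01809784]), 'gripper_force': 0.0, 'opening': 0.0002139516580851587} 0.0188
(np.float64(161.17746092092838), np.float64(259.8712567447828)) (np.float64(175.35029645166136), np.float64(292.3880009814643))
```

View pics/side2.png

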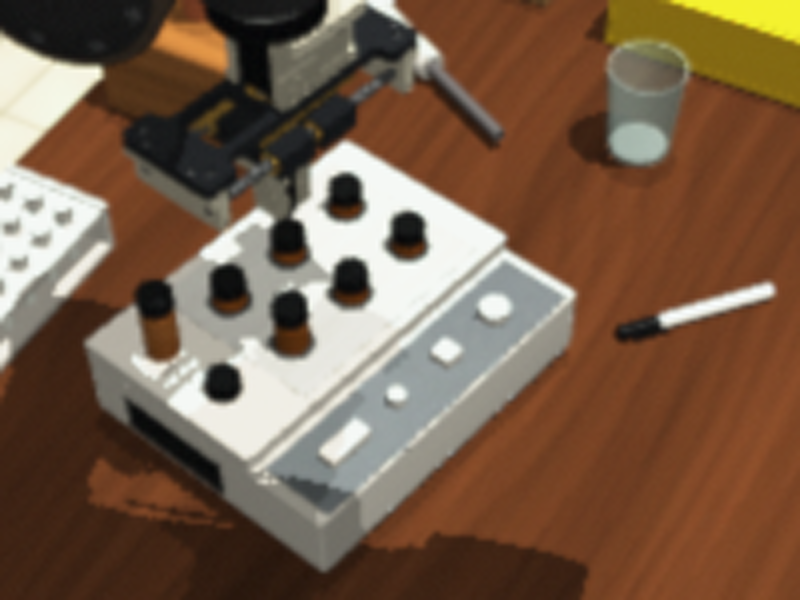

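Call:
send_rows(increments=[[[0,0,-0.12,0],[0,0,-0.24,0],[0,0,-0.34,0],[0,0,-0.4,0],[0,0,-0.43,0],[0,0,-0.43,0]]])

```text
clock: 4.22
tool_pos: [0.5766, -0.0386, 0.1407]
orientation: [-180.0, 0.0, 167.9]
force: [1.5, -0.4, -0.4]
opening: 0.0004
gripper_force: 0.0
```

Call:
send_rows(increments=[[[0,0,-0.01,0],[0,0,-0.02,0],[0,0,-0.03,0],[0,0,-0.04,0],[0,0,-0.05,0],[0,0,-0.06,0],[0,0,-0.07,0],[0,0,-0.08,0],[0,0,-0.08,0]]])

```text
clock: 5.35
tool_pos: [0.5765, -0.0384, 0.1244]
orientation: [180.0, -0.0, 167.9]
force: [0.6, -0.8, 0.6]
opening: 0.0007
gripper_force: 0.1
```

Call:
send_rows(increments=[[[0,0,-0.005,0],[0,0,-0.01,0],[0,0,-0.015,0],[0,0,-0.02,0],[0,0,-0.025,0],[0,0,-0.03,0],[0,0,-0.03,0]]])

```text
clock: 6.22
tool_pos: [0.5765, -0.0384, 0.1184]
orientation: [180.0, -0.0, 167.9]
force: [-0.5, -0.5, 0.8]
opening: 0.0007
gripper_force: 0.5
```

```bash
python3 - <<'E'
from h import *
a=ctrl.snapshot("side")[:,:,::-1]
cv2.imwrite("pics/side3.png",cv2.resize(a[140:230,210:310],None,fx=6,fy=6,interpolation=cv2.INTER_CUBIC))
print(ctrl.get_obs()["force"])
E
```

```text
[0.44589347 0.77184235 1.00090893]
```

View pics/side3.png

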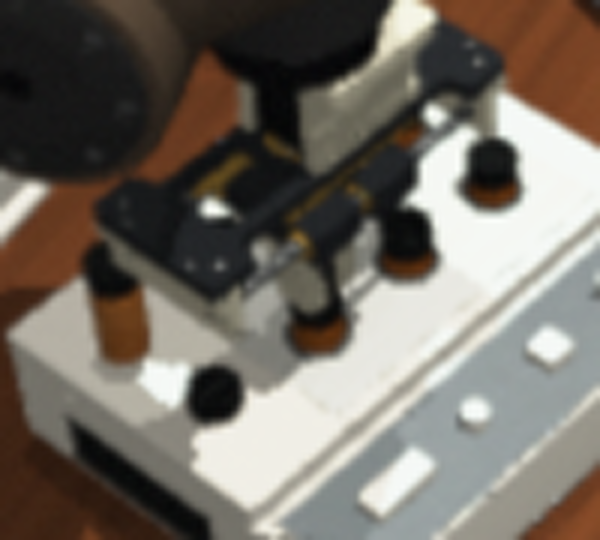

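The fingertips sit on the cap at about (318,315), and the vial has visibly gone down. I'll continue to the stop.

Call:
send_rows(increments=[[[0,0,-0.005,0],[0,0,-0.01,0],[0,0,-0.015,0],[0,0,-0.02,0],[0,0,-0.025,0],[0,0,-0.03,0],[0,0,-0.03,0]]])

```text
clock: 7.15
tool_pos: [0.5765, -0.0384, 0.1124]
orientation: [180.0, -0.0, 167.9]
force: [0.6, 0.2, 1.5]
opening: 0.0007
gripper_force: 0.5
```

Call:
send_rows(increments=[[[0,0,-0.0025,0],[0,0,-0.005,0],[0,0,-0.005,0]]])

```text
clock: 7.52
tool_pos: [0.5766, -0.0384, 0.1123]
orientation: [180.0, 0.0, 167.9]
force: [-2.3, -0.9, 8.3]
opening: 0.0002
gripper_force: 3.9
```

Call:
send_rows(increments=[[[0,0,0.05,0],[0,0,0.15,0],[0,0,0.3,0],[-0.15,0.11,0.3,0],[-0.3,0.22,0.3,0],[-0.38,0.28,0.3,0],[-0.38,0.28,0.3,0],[-0.38,0.28,0.15,0],[-0.38,0.28,0,0],[-0.38,0.28,-0.05,0],[-0.38,0.28,-0.08,0],[-0.38,0.28,-0.08,0]]])

```text
clock: 9.02
tool_pos: [0.501, 0.0176, 0.0959]
orientation: [-180.0, 0.0, 167.9]
force: [0.3, 0.7, 0.5]
opening: 0.0007
gripper_force: 0.0
```

```bash
python3 - <<'E'
from h import *
A=[]
for n,y,x in (("side",150,210),("top",145,240)):
    a=ctrl.snapshot(n)[:,:,::-1]
    A.append(cv2.resize(a[y:y+95,x:x+95],None,fx=4.2,fy=4.2,interpolation=cv2.INTER_CUBIC))
cv2.imwrite("pics/k.png",np.hstack(A))
E
```

```text
(no output)
```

View pics/k.png

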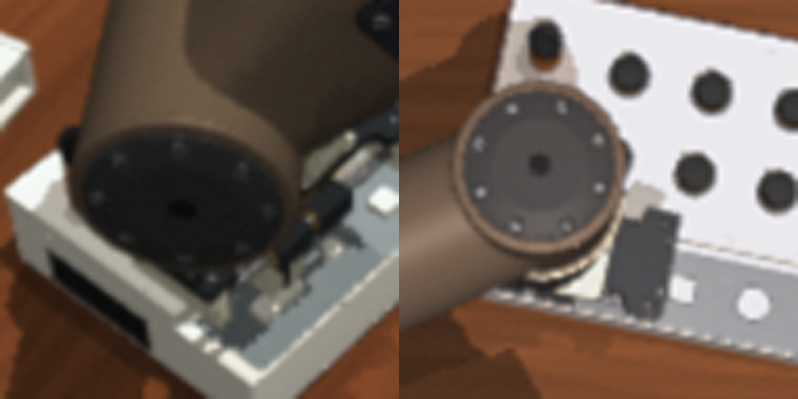

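Call:
send_rows(increments=[[[0,0,-0.02,0],[0,0,-0.04,0],[0,0,-0.055,0],[0,0,-0.065,0],[0,0,-0.07,0],[0,0,-0.075,0],[0,0,-0.08,0],[0,0,-0.085,0],[0,0,-0.085,0]]])

```text
clock: 10.25
tool_pos: [0.5005, 0.0176, 0.0787]
orientation: [180.0, 0.0, 167.9]
force: [-1.2, 0.7, 2.6]
opening: 0.0005
gripper_force: 1.4
```

Call:
send_rows(increments=[[[0,0,-0.005,0],[0,0,-0.01,0],[0,0,-0.015,0],[0,0,-0.018,0],[0,0,-0.021,0],[0,0,-0.021,0]]])

```text
clock: 11.0
tool_pos: [0.5006, 0.0176, 0.0755]
orientation: [-180.0, 0.0, 167.9]
force: [-7.1, 1.0, 16.9]
opening: 0.0001
gripper_force: 8.6
```

Call:
send_rows(increments=[[[0,0,0.05,0],[0,0,0.15,0],[0,0,0.35,0],[0,0,0.6,0],[0,-0.2,0.75,0],[0,-0.45,0.75,0],[0,-0.7,0.75,0],[0,-0.95,0.75,0],[0,-0.95,0.75,0]]])

```text
clock: 12.12
tool_pos: [0.4999, -0.175, 0.2238]
orientation: [-180.0, -0.1, 167.7]
force: [0.4, -1.1, -1.0]
opening: 0.0006
gripper_force: 0.0
```

Call:
send_rows(increments=[[[0,-0.25,0,0],[0,-0.5,0,0],[0,-0.75,0,0],[0,-0.95,0,0],[0,-0.95,0,0]]])

```text
clock: 12.75
tool_pos: [0.5003, -0.3639, 0.2233]
orientation: [180.0, -0.1, 167.8]
force: [-0.9, 0.3, 0.3]
opening: 0.0007
gripper_force: 0.0
```

```bash
python3 - <<'E'
from h import *
a=ctrl.snapshot("side")[:,:,::-1]
cv2.imwrite("pics/end.png",cv2.resize(a[130:260,200:350],None,fx=4.6,fy=4.6,interpolation=cv2.INTER_CUBIC))
E
```

```text
(no output)
```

View pics/end.png

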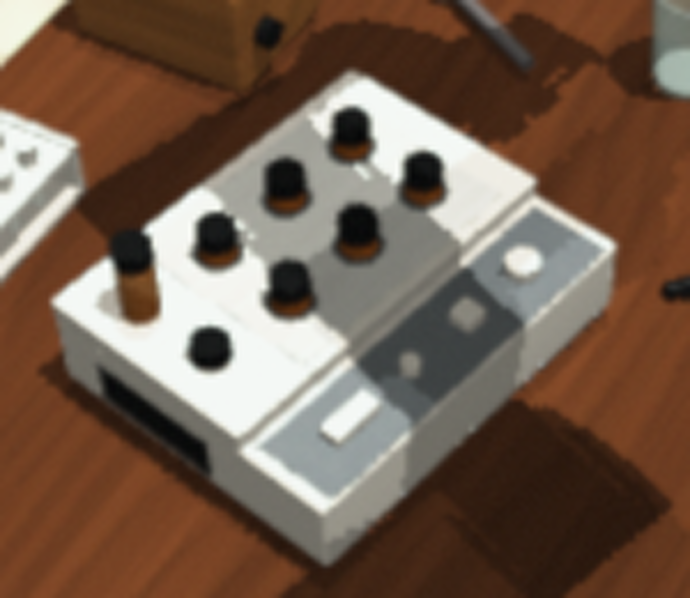

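The pushed vial at (290,285) is now level with the others. The bar key at (350,417) has sprung back, and everything else is where it was.

```bash
python3 -c "
from plant import ctrl
print(ctrl.close_job())"
```

```text
the job is handed in; nothing more can be done
None
```

I pushed the raised vial down to its stop, level with the others, then pressed the start key fully down (it sprang back up), withdrew clear of the heater, and handed the job in at about 13 s; the final picture showed nothing else on the heater moved.

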